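# Load a steel ring into the snap hook of a pull tester

### The job

Load the oblong steel ring into the horizontal pull tester: press it down through the sprung gate of the snap hook so that the gate snaps shut behind it, with the ring's other end dropped over the tailstock's upright pin. Then draw the tailstock back by its grip, gently, until the ring is taut and the force gauge stands at about 5 N (pointer within the green sector), and let go; never overload the gauge or lean hard on the hook, and leave the other things on the bench alone.

Things in the scene. Friction and masses are not known exactly. Their poses are not given: they have to be found in the camera images.
- snap_hook: Steel carbine snap hook on the force gauge's rod, lying level, gate on top: a closed loop of 8.6 mm bar in its x-z plane. Origin: centre of the round bend (centre-line radius 14 mm) at its far end, 90 mm over the bench. x: pull direction, level, from gauge to tailstock; z up. Lower bar at z = -14 mm; back end at x = -61 mm. Ring seated in the bend: bar centre at x = 6 mm, z = 0.
- nose (a point): Tip of the hook's nose: the free end of the bend, on top, 6 mm behind the bend's centre and 14 mm above it; 8.6 mm bar. Gate shut, the gate's tip meets it here. Axes as the hook's. The ring's bar must pass under it, so with its centre at least 8 mm below this point.
- entry (a point): Where the ring's bar is pressed down through the gate: in the hook's plane, 14 mm behind the bend's centre and 4.5 mm above it. This is about the place of the bar's centre with the gate lightly on its stop (2 mm less and the bar still meets the nose; 2 mm farther back there is no room, up to 4 mm nearer is fine). From here the bar moves along +x under the nose, the gate's tip slips off it and snaps up.
- gate (a joint): The hook's sprung gate (red, 6 mm thick, 45 mm long, hinged 54 mm behind the bend's centre and 13 mm above it), rad: 0 shut against the nose, grows as it is pressed down and inward, stop at 0.38. Near its tip it takes 2.5 N to start and about 5 N fully open; the spring shuts it.
- gauge (a joint): Travel of the force gauge's rod along the pull, m; 0 with no pull; spring 3 N per mm (3 N = 0.0010, 5 N = 0.0017, 8 N = 0.0027, full scale 15 N = 0.005). Its round dial (65 mm, face up, 145 mm behind the hook's bend) has a red pointer that turns clockwise 0.27 rad per N from the side away from the hook; the green sector runs from 3 to 8 N.
- tailstock (a joint): Sliding tailstock on two rails, m: 0 nearest the hook, grows away from it along the pull direction, end stop at 0.055. A friction brake of 10 N holds it wherever it is left, so drawing it takes 10 N plus the pull on the ring. The ring comes taut somewhere between 0.030 and 0.039, as the pin happens to be clamped; the force tells.
- pin (a point): Middle of the slot in which the tailstock's upright pin is clamped, at the height of the pull axis, 90 mm over the bench; the pin (dark steel, 10 mm diameter) stands up to 3 mm before or behind it. Pin's top 14 mm higher. The ring's end lies on the aluminium plate 3.5 mm lower, 28 mm wide, from 10 mm before to 48 mm behind this point. Axes as the hook's.
- grip (a point): In the middle of the tailstock's upright grip (black block with a yellow band, 14 mm along the pull direction, 24 mm across), 115 mm over the bench, 15 mm below the grip's top, 68 mm behind the pin.
- ring: The oblong ring: bright steel, 7 mm round bar, 74 x 44 mm outside, 60 x 30 mm inside, about 55 g. Origin at its centre; x along its length, z across its flat. It starts lying flat on a black rest block 84 x 26 x 25 mm, its centre 28.5 mm over the bench, its long sides overhanging the block. Either end may go into the hook.
- ring_end_a (a point): Centre of the ring's bar at the middle of its one end, 33.5 mm from the ring's centre along its x.
- ring_end_b (a point): Centre of the ring's bar at the middle of its other end, 33.5 mm from the ring's centre along its -x.
- mouse: Red and black computer mouse, 100 x 60 x 33 mm; origin under its centre. Bystander.
- screwdriver: Screwdriver lying on the bench. Bystander.
- check_weight: Brass check weight with a knob, 38 mm diameter, 57 mm high; origin under its centre. Bystander.
- old_ring: Small dark round ring in a grey tray 120 x 90 x 30 mm. Bystander.
Not all that is in view belongs to the job. What is meant by the ring is not blue or yellow, and is the larger of those in its own colour.

How it is judged (in metres and radians):
On the way:
1. the ring is through the gate: one end inside the closed loop of the hook, the gate snapped shut, the other end over the pin (((x of ring_end_a in the frame of snap_hook between -0.045 and 0.012 m and y of ring_end_a in the frame of snap_hook between -0.01 and 0.01 m and z of ring_end_a in the frame of snap_hook between -0.012 and 0.008 m and x of ring_end_b in the frame of pin above 0.004 m and y of ring_end_b in the frame of pin between -0.014 and 0.014 m and z of ring_end_b in the frame of pin between -0.008 and 0.008 m) or (x of ring_end_b in the frame of snap_hook between -0.045 and 0.012 m and y of ring_end_b in the frame of snap_hook between -0.01 and 0.01 m and z of ring_end_b in the frame of snap_hook between -0.012 and 0.008 m and x of ring_end_a in the frame of pin above 0.004 m and y of ring_end_a in the frame of pin between -0.014 and 0.014 m and z of ring_end_a in the frame of pin between -0.008 and 0.008 m)) and value of joint gate below 0.05 rad), for 0.2 s.
At the end, for the whole second after the job is handed in: One ring end sits in the hook's bend (bar -1 to 12 mm along the pull from its centre, 10 mm across and in height), gate shut (under 0.05 rad), other end bearing on the pin (2 to 15 mm behind its slot's middle, 8 mm across and in height); gauge at 3 to 8 N (0.0010 to 0.0027 m); all at rest (((x of ring_end_a in the frame of snap_hook between -0.001 and 0.012 m and y of ring_end_a in the frame of snap_hook between -0.01 and 0.01 m and z of ring_end_a in the frame of snap_hook between -0.01 and 0.008 m and x of ring_end_b in the frame of pin between 0.002 and 0.015 m and y of ring_end_b in the frame of pin between -0.008 and 0.008 m and z of ring_end_b in the frame of pin between -0.008 and 0.008 m) or (x of ring_end_b in the frame of snap_hook between -0.001 and 0.012 m and y of ring_end_b in the frame of snap_hook between -0.01 and 0.01 m and z of ring_end_b in the frame of snap_hook between -0.01 and 0.008 m and x of ring_end_a in the frame of pin between 0.002 and 0.015 m and y of ring_end_a in the frame of pin between -0.008 and 0.008 m and z of ring_end_a in the frame of pin between -0.008 and 0.008 m)) and value of joint gate below 0.05 rad and value of joint gauge between 0.001 and 0.00267 m and linear speed of ring below 0.01 m/s and velocity of joint tailstock between -0.003 and 0.003 m/s); the robot touches nothing.
It fails at once if the gauge is overloaded: more than 15 N (0.005 m) (value of joint gauge above 0.005 m).
It fails at once if the ring is forced against the hook with more than 20 N (contact force between ring and snap_hook above 20 N).
It fails at once if the robot leans on the hook with more than 15 N (contact force between any of the fingers, the arm and snap_hook above 15 N).
It fails at once if the mouse, screwdriver, check weight or old ring is moved by more than 20 mm (distance of any of mouse, screwdriver, check_weight, old_ring from where it was at the start of the episode above 0.02 m).
It also fails if it takes over 58 s, if anything falls off the work surface, if the arm or the gripper's body presses on something with over 40 N, if the wrist force passes 120 N, or if a joint passes its speed limit or range.

### The arm

A 6-joint arm with a two-finger parallel gripper is mounted at the origin on the work surface. World frame = base frame: x ahead of the robot, y to its left, z up, the work surface at z = 0. Lengths are in m, angles in degrees, forces in N, time in s.
With the tool pointing down it reaches from about 0.4 to 0.825 m from the base axis. Payload 7 kg.
Tool frame: the origin (TCP) lies midway between the tips of the shut fingers; the grasp point (between the pads) lies r.pinch_z behind it (r.pinch_z is the distance from the TCP to the grasp point, in m); z points along the fingers, y is the line along which they close (so a half turn about z gives the same grasp; the last joint's range is limited). The gripper opens to 88 mm and grips with 3 to 60 N. Pads are 19 mm wide; open, the fingers measure 130 mm over their backs; the gripper's body (78 mm by 193 mm) begins 47 mm behind the grasp point.
Start: joints at [-53.68, 20.546, 0.682, 0, -70.136, -16.507], TCP at [0.229, -0.635, 0.194] pointing down, gripper open.
Joint ranges: [-176.03, 176.03], [-82.01, 121.73], [-58.28, 71.71], [-173.87, 95.51], [-174.79, -0.11], [-173.66, 173.66]. Speed limits (degrees/s): [136.94, 136.94, 172.46, 180, 180, 180].

### API

Orientations are given as [roll, pitch, yaw] about the fixed x, y, z axes, in that order (R = Rz(yaw) Ry(pitch) Rx(roll)).
In Python, from plant import r, optics, job gives the robot as it stands.
- The arm moves only by the shell command python3 -m crank 'ROWS' [FORCE]. ROWS is JSON, a list of rows, each an object with "xyz": the shift along the tool's x, y, z in units of 30 mm (1.0 is 30 mm), a list of three; "delta_rot": the turn, a rotation vector about the tool's x, y, z in degrees, a list of three; "claw": the closure, from 0 (fully open) to 1 (shut). A call has 1 to 20 rows; each row is the pose to reach, as a shift and turn from the pose commanded when the call began, along the tool's axes at that moment; what a row does not reach only later rows make up. A row lasts 1/8 s, in which the tool goes at most 62.5 mm and 10.7 degrees, less where a joint would pass 70% of its speed; a pose out of reach is approached as far as the arm can. A call with a gripper value outside its range is refused whole. The fingers move at their own pace and stop on an object; FORCE is the grip in N (left out, the last holds). Time passes only in rows, so rows that repeat a pose let the fingers close. It gives the time, the measured TCP pose, the force, the opening and the grip force at its end, in the units of the state.
- r.get_state(): the state, without advancing time (a new reading comes with each control period).
- optics.capture(name): name is "scene" or "top" or "wrist"; returns a dict with "img" (400x640x3 uint8, blue, green, red), "fovy" (degrees; the focal length in pixels is half the picture's height over the tangent of half this angle, whatever the lens; pixels are square), "cx", "cy" (the principal point, pixels), "eye" and "rotation" of the camera in the world; the wrist camera has in their place "hand_eye" (4x4, takes a point from camera to tool coordinates, whose origin is the TCP and whose axes are the flange's). Camera axes: x right, y up, looking along -z (the intrinsics and any distortion apply to the point x, -y, -z); pixel columns grow to the right and rows downward; lengths in m; the calibration is good to about 2 mm. A picture is of the moment at which its call begins: read the wrist's pose just before it. There is no depth.
- job.close_job(): hands the job in; it is judged then, once.
The state is a dict: "time_s": time; "joints": joint angles; "qd": joint speeds; "joint_torque": joint torques, N m; "tcp_pos": TCP position; "eef_rot": TCP orientation; "contact_force": force on the tool from outside, world axes, zero at the start; "moment": the same for the moment, N m; "gripper_width": finger opening in m; "gripper_force": force on a finger pad.
Only numpy, scipy, OpenCV 4.12 (cv2) and the standard library are available. Lean on these libraries where they do the work, as an engineer would, in place of code of your own. Each camera call takes 0.05 s, during which the arm holds its last target. There are 200 camera calls.

## Working session

There is one attempt and no reset: what is moved stays moved. The work goes in short steps, Python scripts to look and compute and a shell command to move; the robot and the scene stay as the last step left them, time stands still between calls to the robot, and variables do not carry over. Pictures are saved under pics/ and viewed, at most 10 in all, crops included, and the job is handed in when it is done.

```bash
ls; mkdir -p pics; python3 - <<'E'
from plant import r, optics, job
import cv2,numpy as np
print(r.get_state(), r.pinch_z)
for n in("scene","top","wrist"):
    c=optics.capture(n); cv2.imwrite(f"pics/{n}0.png",c["img"]); np.save(f"pics/{n}0.npy",c,allow_pickle=True)
    print(n,{k:(np.round(v,4).tolist() if not isinstance(v,str) else v) for k,v in c.items() if k!="img"})
E
```

```text
pics
{'time_s': 0.0, 'joints': array([-5.36788145e+01,  2.05890102e+01,  6.34042805e-01, -1.76109322e-02,
       -7.01357732e+01, -1.65078008e+01]), 'qd': array([ 0.0244834 ,  0.08727496, -0.04685752, -0.08513839, -0.09522719,
       -0.01769267]), 'joint_torque': array([-1.57304956e-03, -5.82706189e+01,  2.93056744e+01,  6.99699908e+00,
        6.69073634e-03, -1.86061334e-04]), 'tcp_pos': array([ 0.22858162, -0.63455085,  0.19276004]), 'eef_rot': array([ 1.79908295e+02, -9.91253521e-03, -1.60192605e+02]), 'contact_force': array([0.27451662, 0.04967109, 0.23461225]), 'moment': array([-0.0145958 ,  0.07741823,  0.00106138]), 'gripper_force': 0.0, 'gripper_width': 0.08783171339930633} 0.0188
scene {'fovy': 45.3162, 'cx': 319.9363, 'cy': 198.8649, 'eye': [1.2632, -0.4503, 0.8684], 'rotation': [50.7594, -0.6986, 49.0362]}
top {'fovy': 42.1042, 'cx': 323.8765, 'cy': 198.4974, 'eye': [0.3563, 0.1656, 1.1074], 'rotation': [10.1772, -0.2576, -89.8905]}
wrist {'fovy': 63.7756, 'cx': 317.3803, 'cy': 199.5884, 'hand_eye': [[-0.0011, 0.9623, 0.272, 0.0722], [1.0, 0.0006, 0.0018, -0.0007], [0.0016, 0.272, -0.9623, -0.191], [0.0, 0.0, 0.0, 1.0]]}
```

View pics/top0.png

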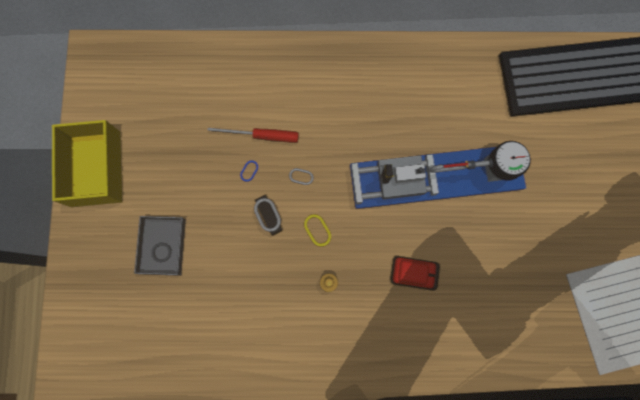

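View pics/scene0.png

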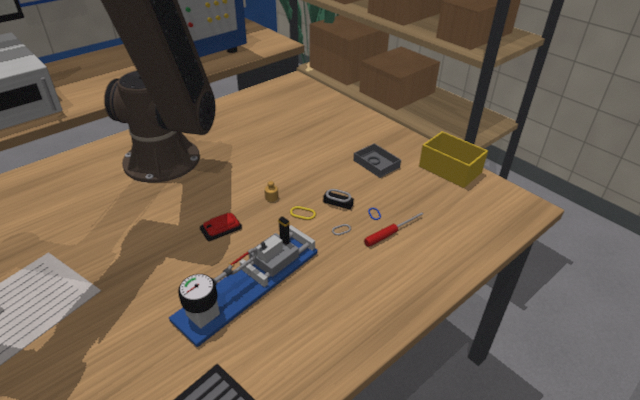

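The top view shows these rings: a thin steel one at (302,177) flat on the bench, a larger steel one at (267,215) on the black block, a blue one at (249,171), a yellow one at (318,230), and a dark one in the tray at (162,252). The ring meant is the steel one at (267,215), because it is the larger of the two steel rings and lies on the rest block. I'll confirm that in a crop and get coarse positions.

```bash
cat > h.py <<'E'
import numpy as np,cv2
from scipy.spatial.transform import Rotation as R
from plant import r,optics,job
def snap(n,fn=None):
    s=r.get_state(); c=optics.capture(n)
    if fn: cv2.imwrite(fn,c["img"])
    f=200/np.tan(np.radians(c["fovy"])/2)
    if n=="wrist":
        T=np.eye(4);T[:3,:3]=R.from_euler('xyz',s["eef_rot"],degrees=True).as_matrix();T[:3,3]=s["tcp_pos"]
        M=T@np.array(c["hand_eye"]); Rc,e=M[:3,:3],M[:3,3]
    else: Rc,e=R.from_euler('xyz',c["rotation"],degrees=True).as_matrix(),np.array(c["eye"])
    return dict(img=c["img"],f=f,cx=c["cx"],cy=c["cy"],R=Rc,e=e)
def ray(c,u,v):
    d=c["R"]@np.array([(u-c["cx"])/c["f"],-(v-c["cy"])/c["f"],-1]); return d
def onz(c,u,v,z):
    d=ray(c,u,v); return c["e"]+d*(z-c["e"][2])/d[2]
def proj(c,p):
    q=c["R"].T@(np.array(p)-c["e"]); return np.array([c["cx"]-c["f"]*q[0]/q[2], c["cy"]+c["f"]*q[1]/q[2]])
def tri(cs,uvs):
    A=np.zeros((3,3));b=np.zeros(3)
    for c,(u,v) in zip(cs,uvs):
        d=ray(c,u,v);d/=np.linalg.norm(d);P=np.eye(3)-np.outer(d,d);A+=P;b+=P@c["e"]
    return np.linalg.solve(A,b)
E
python3 - <<'E'
from h import *
c=snap("top")
for n,u,v,z in[("ring",267,215,.0285),("steel2",302,177,.003),("yellow",318,230,.005),("bl",249,171,.003),("grip",387,173,.13),("dial",511,159,.12),("hookend",424,170,.09),("wt",329,283,.03),("mouse",415,273,.02)]:
    print(n,onz(c,u,v,z).round(3))
im=c["img"]
a=cv2.resize(im[150:260,220:340],None,fx=5,fy=5,interpolation=cv2.INTER_CUBIC)
b=cv2.resize(im[130:215,340:540],None,fx=4,fy=4,interpolation=cv2.INTER_CUBIC)
cv2.imwrite("pics/cropa.png",a)
E
```

```text
ring [0.515 0.28  0.028]
steel2 [0.602 0.209 0.003]
yellow [0.486 0.173 0.005]
bl [0.615 0.324 0.003]
grip [0.582 0.04  0.13 ]
dial [ 0.613 -0.205  0.12 ]
hookend [ 0.598 -0.04   0.09 ]
wt [0.374 0.15  0.03 ]
mouse [ 0.395 -0.028  0.02 ]
```

View pics/cropa.png

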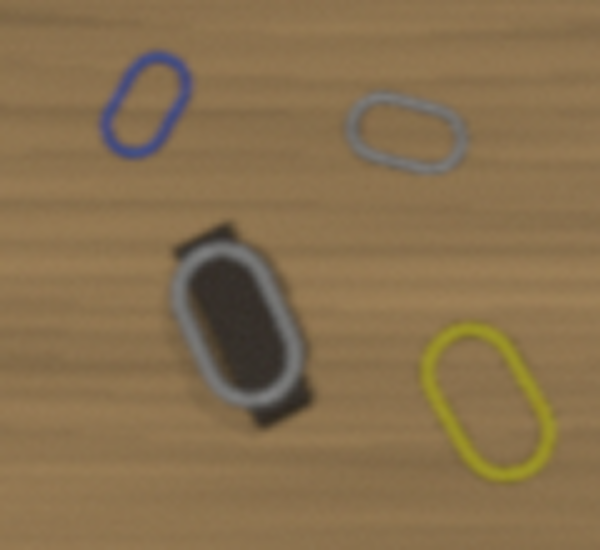

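The crop confirms it: the steel ring on the block, at crop (238,325) and so pixel (267.6,215), is clearly larger and thicker than the other steel one. Next I'll plan a hover over the tester for a close wrist view.

```bash
cat >> h.py <<'E'
import json,os
def cmdpose():
    s=r.get_state(); return np.array(s["tcp_pos"]),R.from_euler('xyz',s["eef_rot"],degrees=True)
def plan(xyz,yaw,base=None):
    p,q=cmdpose() if base is None else base
    t=R.from_euler('xyz',[180,0,yaw],degrees=True)
    print("shift",(q.inv().apply(np.array(xyz)-p)/.03).round(3),"rot",(q.inv()*t).as_rotvec(degrees=True).round(2))
E
python3 -c "
from h import *
plan([.60,-.03,.20],-85)"
```

```text
shift [-18.477  14.771  -0.217] rot [ 5.000e-02  3.000e-02 -7.519e+01]
```

```bash
python3 -m crank '[{"xyz":[-18.48,14.77,-0.22],"delta_rot":[0,0,-75.2],"claw":0},{"xyz":[-18.48,14.77,-0.22],"delta_rot":[0,0,-75.2],"claw":0},{"xyz":[-18.48,14.77,-0.22],"delta_rot":[0,0,-75.2],"claw":0},{"xyz":[-18.48,14.77,-0.22],"delta_rot":[0,0,-75.2],"claw":0},{"xyz":[-18.48,14.77,-0.22],"delta_rot":[0,0,-75.2],"claw":0},{"xyz":[-18.48,14.77,-0.22],"delta_rot":[0,0,-75.2],"claw":0},{"xyz":[-18.48,14.77,-0.22],"delta_rot":[0,0,-75.2],"claw":0},{"xyz":[-18.48,14.77,-0.22],"delta_rot":[0,0,-75.2],"claw":0},{"xyz":[-18.48,14.77,-0.22],"delta_rot":[0,0,-75.2],"claw":0},{"xyz":[-18.48,14.77,-0.22],"delta_rot":[0,0,-75.2],"claw":0},{"xyz":[-18.48,14.77,-0.22],"delta_rot":[0,0,-75.2],"claw":0},{"xyz":[-18.48,14.77,-0.22],"delta_rot":[0,0,-75.2],"claw":0},{"xyz":[-18.48,14.77,-0.22],"delta_rot":[0,0,-75.2],"claw":0},{"xyz":[-18.48,14.77,-0.22],"delta_rot":[0,0,-75.2],"claw":0},{"xyz":[-18.48,14.77,-0.22],"delta_rot":[0,0,-75.2],"claw":0},{"xyz":[-18.48,14.77,-0.22],"delta_rot":[0,0,-75.2],"claw":0}]'
python3 - <<'E'
from h import *
import pickle
c=snap("wrist","pics/w1.png"); pickle.dump(c,open("w1.pkl","wb"))
plan([.515,.28,.12],-168.3)
E
```

```text
time_s: 2.2
tcp_pos: [0.5999, -0.0312, 0.2006]
eef_rot: [-180.0, 0.0, -85.1]
contact_force: [-1.4, -0.4, -0.3]
gripper_width: 0.0875
gripper_force: 0.0
shift [-10.573   1.927   2.685] rot [-2.000e-02  2.000e-02  8.325e+01]
```

View pics/w1.png

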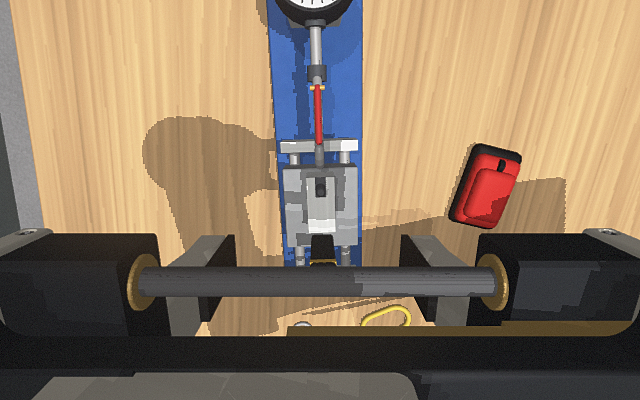

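The wrist view shows the red gate from its hinge at (318,87) to its tip at (319,143). The bend is just below it at about (320,155), the pin at (320,187), and the black grip at (322,245) with its yellow band at row 262. I'll enlarge this.

```bash
python3 - <<'E'
from h import *
import pickle
c=pickle.load(open("w1.pkl","rb")); im=c["img"]
cv2.imwrite("pics/w1c.png",cv2.resize(im[70:215,270:370],None,fx=4.1,fy=4.1,interpolation=cv2.INTER_CUBIC))
b,g,rr=[im[...,i].astype(int) for i in range(3)]
m=((rr>130)&(g<80)&(b<80)).astype(np.uint8); m[:,360:]=0;m[:,:280]=0;m[:60]=0
v,u=np.nonzero(m); print(v.min(),v.max(),[(k,u[v==k].mean().round(2),(v==k).sum()) for k in range(v.min(),v.max()+1,5)])
p=np.polyfit(v,u,1)
z=.104
a,bb=[onz(c,np.polyval(p,k),k,z) for k in(v.min(),v.max())]
print(a,bb,np.degrees(np.arctan2(*(bb-a)[[1,0]])))
y=((rr>130)&(g>100)&(b<60)).astype(np.uint8); y[:,350:]=0;y[:,:290]=0
v,u=np.nonzero(y[:,:]); sel=(v>240)&(v<275); print("band",u[sel].mean(),v[sel].mean(),sel.sum(), [onz(c,u[s].mean(),v[s].mean(),.12) for s in [sel]])
E
```

```text
85 144 [(85, np.float64(317.0), np.int64(5)), (90, np.float64(317.0), np.int64(7)), (95, np.float64(317.0), np.int64(7)), (100, np.float64(317.5), np.int64(6)), (105, np.float64(317.5), np.int64(6)), (110, np.float64(318.0), np.int64(7)), (115, np.float64(318.0), np.int64(7)), (120, np.float64(317.67), np.int64(6)), (125, np.float64(318.0), np.int64(7)), (130, np.float64(318.5), np.int64(6)), (135, np.float64(318.5), np.int64(6)), (140, np.float64(318.5), np.int64(6))]
[ 0.60968853 -0.12405754  0.104     ] [ 0.60381265 -0.07501498  0.104     ] 96.83214939134359
band 324.4 262.0 5 [array([0.58945218, 0.03100155, 0.12      ])]
```

View pics/w1c.png

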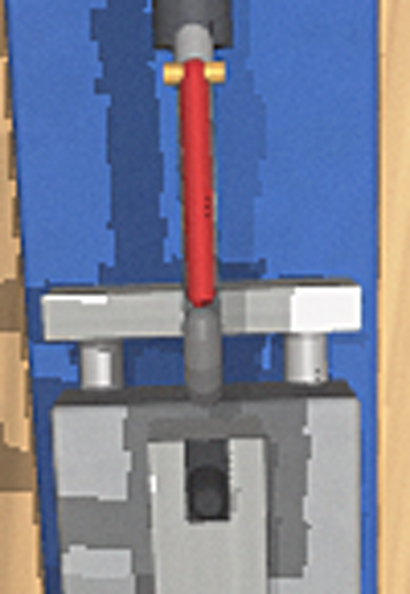

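```bash
python3 - <<'E'
from h import *
import pickle
c=pickle.load(open("w1.pkl","rb"))
C=lambda u,v:(270+(u+.5)/4.1-.5,70+(v+.5)/4.1-.5)
P={}
for n,u,v,z in[("hinge",195,72,.103),("tip",202,304,.106),("bend",204,402,.092),("pintop",209,487,.104),("plateL",150,437,.0865),("plateR",268,437,.0865),("gaugeend",194,22,.09)]:
    P[n]=onz(c,*C(u,v),z); print(n,P[n].round(4))
d=P["pintop"]-P["hinge"]; yaw=np.degrees(np.arctan2(d[1],d[0])); print(yaw)
x=np.array([np.cos(np.radians(yaw)),np.sin(np.radians(yaw)),0]);y=np.array([-x[1],x[0],0])
o=P["hinge"]+.054*x
for n in P: print(n,((P[n]-o)@x*1e3).round(1),((P[n]-o)@y*1e3).round(1))
print(o)
E
```

```text
hinge [ 0.6093 -0.1224  0.103 ]
tip [ 0.6038 -0.0754  0.106 ]
bend [ 0.6012 -0.0518  0.092 ]
pintop [ 0.5986 -0.0348  0.104 ]
plateL [ 0.613  -0.0415  0.0865]
plateR [ 0.5853 -0.0438  0.0865]
gaugeend [ 0.6104 -0.1333  0.09  ]
96.91037199944675
hinge -54.0 0.0
tip -6.7 -0.2
bend 17.0 -0.5
pintop 34.2 0.0
plateL 25.9 -13.5
plateR 26.9 14.3
gaugeend -64.9 0.2
[ 0.60276534 -0.06879858  0.103     ]
```

```bash
python3 -m crank '[{"xyz":[-10.57,1.93,2.7],"delta_rot":[0,0,83.2],"claw":0},{"xyz":[-10.57,1.93,2.7],"delta_rot":[0,0,83.2],"claw":0},{"xyz":[-10.57,1.93,2.7],"delta_rot":[0,0,83.2],"claw":0},{"xyz":[-10.57,1.93,2.7],"delta_rot":[0,0,83.2],"claw":0},{"xyz":[-10.57,1.93,2.7],"delta_rot":[0,0,83.2],"claw":0},{"xyz":[-10.57,1.93,2.7],"delta_rot":[0,0,83.2],"claw":0},{"xyz":[-10.57,1.93,2.7],"delta_rot":[0,0,83.2],"claw":0},{"xyz":[-10.57,1.93,2.7],"delta_rot":[0,0,83.2],"claw":0},{"xyz":[-10.57,1.93,2.7],"delta_rot":[0,0,83.2],"claw":0},{"xyz":[-10.57,1.93,2.7],"delta_rot":[0,0,83.2],"claw":0},{"xyz":[-10.57,1.93,2.7],"delta_rot":[0,0,83.2],"claw":0}]'
python3 - <<'E'
from h import *
import pickle
c=snap("wrist","pics/w2.png"); pickle.dump(c,open("w2.pkl","wb"))
print(c["e"],proj(c,[.515,.28,.0285]))
E
```

```text
time_s: 3.62
tcp_pos: [0.5149, 0.2803, 0.1194]
eef_rot: [180.0, 0.0, -168.1]
contact_force: [0.1, 0.2, 0.1]
gripper_width: 0.0871
gripper_force: 0.0
[0.44440944 0.2648806  0.31036985] [318.16060011 191.52267804]
```

View pics/w2.png

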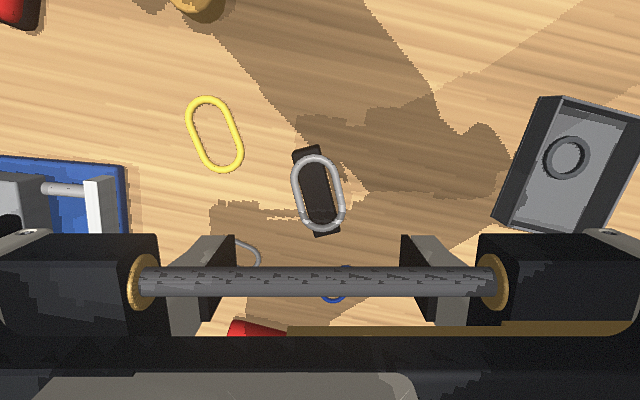

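The ring is at (318,193), tilted a few degrees from the tool's x axis. I'll segment it by its grey colour and take the outline on the plane of its height.

```bash
cat >> h.py <<'E'
def ring_at(c,box,z,lo=95):
    u0,v0,u1,v1=box; im=c["img"]; hsv=cv2.cvtColor(im,cv2.COLOR_BGR2HSV)
    m=np.zeros(im.shape[:2],np.uint8); m[v0:v1,u0:u1]=((hsv[...,1]<50)&(hsv[...,2]>lo))[v0:v1,u0:u1]
    m=cv2.morphologyEx(m,cv2.MORPH_CLOSE,np.ones((3,3)))
    cs,_=cv2.findContours(m,cv2.RETR_EXTERNAL,cv2.CHAIN_APPROX_NONE)
    k=max(cs,key=lambda q:cv2.contourArea(cv2.convexHull(q)))[:,0]
    w=np.array([onz(c,u,v,z)[:2] for u,v in k])
    return k,cv2.minAreaRect((w*1000).astype(np.float32))
E
python3 - <<'E'
from h import *
import pickle
c=pickle.load(open("w2.pkl","rb"))
for lo in(70,95,110):
    k,q=ring_at(c,(280,140,360,245),.0285,lo); print(k.min(0),k.max(0),np.round(q[0],1),np.round(q[1],1),q[2])
E
```

```text
[290 154] [345 231] [517.3 280.3] [73.7 43.5] 24.898160934448242
[290 154] [345 231] [517.2 280.2] [73.2 43.5] 24.898160934448242
[290 154] [345 231] [517.2 280.2] [73.1 43.5] 24.898160934448242
```

```bash
python3 - <<'E'
from h import *
import pickle
c=pickle.load(open("w2.pkl","rb"))
k,q=ring_at(c,(280,140,360,245),.0285,95)
w=np.array([onz(c,u,v,.0285)[:2]*1000 for u,v in k],np.float32)
M=cv2.moments(w.reshape(-1,1,2)); print(M["m10"]/M["m00"],M["m01"]/M["m00"],np.degrees(.5*np.arctan2(2*M["mu11"],M["mu20"]-M["mu02"])))
a=np.radians(-155.1);t=np.array([.5172,.2802])+.004*np.array([np.cos(a),np.sin(a)])
plan([*t,.0155],-155.1)
E
```

```text
517.2795022818567 280.2872044609494 25.504776219628123
shift [ 0.057 -0.052  3.462] rot [ 0.0e+00  1.0e-02 -1.3e+01]
```

```bash
python3 -m crank '[{"xyz":[0.06,-0.05,1.5],"delta_rot":[0,0,-13.2],"claw":0},{"xyz":[0.06,-0.05,1.5],"delta_rot":[0,0,-13.2],"claw":0},{"xyz":[0.06,-0.05,2.2],"delta_rot":[0,0,-13.2],"claw":0},{"xyz":[0.06,-0.05,2.9],"delta_rot":[0,0,-13.2],"claw":0},{"xyz":[0.06,-0.05,3.46],"delta_rot":[0,0,-13.2],"claw":0},{"xyz":[0.06,-0.05,3.46],"delta_rot":[0,0,-13.2],"claw":0},{"xyz":[0.06,-0.05,3.46],"delta_rot":[0,0,-13.2],"claw":0.3},{"xyz":[0.06,-0.05,3.46],"delta_rot":[0,0,-13.2],"claw":0.6},{"xyz":[0.06,-0.05,3.46],"delta_rot":[0,0,-13.2],"claw":0.6},{"xyz":[0.06,-0.05,3.46],"delta_rot":[0,0,-13.2],"claw":0.6},{"xyz":[0.06,-0.05,3.46],"delta_rot":[0,0,-13.2],"claw":0.6},{"xyz":[0.06,-0.05,3.46],"delta_rot":[0,0,-13.2],"claw":0.6}]' 40
```

```text
time_s: 5.18
tcp_pos: [0.5133, 0.2788, 0.0155]
eef_rot: [180.0, 0.0, -155.0]
contact_force: [0.3, 0.1, -0.6]
gripper_width: 0.0365
gripper_force: 0.0
```

```bash
python3 - <<'E'
from h import *
c=snap("wrist","pics/w3.png")
cv2.imwrite("pics/w3.png",cv2.resize(c["img"][100:310,180:460],None,fx=2.5,fy=2.5,interpolation=cv2.INTER_CUBIC))
s=r.get_state();print(s["gripper_width"],s["gripper_force"])
E
```

```text
0.03560377968711249 0.0
```

View pics/w3.png

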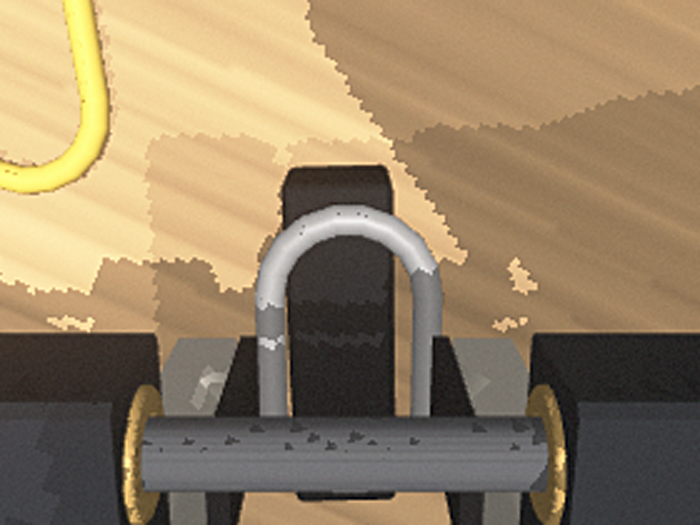

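The ring lies between the pads with a few mm of gap left at crop x 238–258. Its near end is at crop (348,220). The commanded closure simply stopped short, so I'll close further.

```bash
python3 -m crank '[{"xyz":[0,0,0],"delta_rot":[0,0,0],"claw":0.7},{"xyz":[0,0,0],"delta_rot":[0,0,0],"claw":0.8},{"xyz":[0,0,0],"delta_rot":[0,0,0],"claw":1},{"xyz":[0,0,0],"delta_rot":[0,0,0],"claw":1},{"xyz":[0,0,0],"delta_rot":[0,0,0],"claw":1},{"xyz":[0,0,0],"delta_rot":[0,0,0],"claw":1}]' 40
python3 - <<'E'
from h import *
c=snap("wrist","pics/w4.png")
cv2.imwrite("pics/w4.png",cv2.resize(c["img"][100:310,180:460],None,fx=2.5,fy=2.5,interpolation=cv2.INTER_CUBIC))
E
```

```text
time_s: 5.98
tcp_pos: [0.5133, 0.2787, 0.0155]
eef_rot: [-180.0, -0.0, -155.0]
contact_force: [0.6, 0.6, -0.3]
gripper_width: 0.0003
gripper_force: 0.0
```

View pics/w4.png

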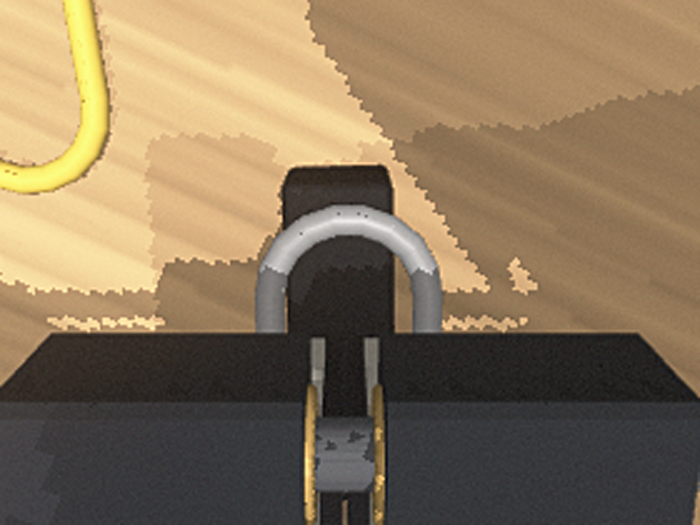

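The fingers shut completely with no force and the ring did not move, so the tips passed over it. The pad tips appear at image row 235, which with the 19 mm pads puts them about 36 mm behind the reported TCP. I'll open and go down in small steps, watching the force.

```bash
python3 -m crank '[{"xyz":[0,0,0],"delta_rot":[0,0,0],"claw":0},{"xyz":[0,0,0],"delta_rot":[0,0,0],"claw":0},{"xyz":[0,0,0],"delta_rot":[0,0,0],"claw":0},{"xyz":[0,0,0],"delta_rot":[0,0,0],"claw":0},{"xyz":[0,0,0],"delta_rot":[0,0,0],"claw":0},{"xyz":[0,0,0],"delta_rot":[0,0,0],"claw":0},{"xyz":[0,0,0.2],"delta_rot":[0,0,0],"claw":0},{"xyz":[0,0,0.3],"delta_rot":[0,0,0],"claw":0}]' 40; python3 -m crank '[{"xyz":[0,0,0.1],"delta_rot":[0,0,0],"claw":0},{"xyz":[0,0,0.15],"delta_rot":[0,0,0],"claw":0}]'; python3 -m crank '[{"xyz":[0,0,0.05],"delta_rot":[0,0,0],"claw":0},{"xyz":[0,0,0.1],"delta_rot":[0,0,0],"claw":0}]'
```

```text
time_s: 7.02
tcp_pos: [0.5131, 0.2785, 0.0059]
eef_rot: [-180.0, -0.0, -155.0]
contact_force: [-0.1, 0.3, -0.1]
gripper_width: 0.0745
gripper_force: 0.0
time_s: 7.28
tcp_pos: [0.5132, 0.2786, 0.0016]
eef_rot: [-180.0, -0.0, -155.0]
contact_force: [-0.1, 0.6, 0.2]
gripper_width: 0.0869
gripper_force: 0.0
time_s: 7.52
tcp_pos: [0.5134, 0.2788, -0.0011]
eef_rot: [180.0, 0.0, -155.0]
contact_force: [-0.0, 0.5, -0.5]
gripper_width: 0.0882
gripper_force: 0.0
```

```bash
python3 -m crank '[{"xyz":[0,0,0.15],"delta_rot":[0,0,0],"claw":0},{"xyz":[0,0,0.25],"delta_rot":[0,0,0],"claw":0}]'; python3 -m crank '[{"xyz":[0,0,0.12],"delta_rot":[0,0,0],"claw":0},{"xyz":[0,0,0.24],"delta_rot":[0,0,0],"claw":0}]';python3 -m crank '[{"xyz":[0,0,0.08],"delta_rot":[0,0,0],"claw":0},{"xyz":[0,0,0.16],"delta_rot":[0,0,0],"claw":0}]'
```

```text
time_s: 7.78
tcp_pos: [0.5132, 0.2787, -0.0089]
eef_rot: [-180.0, -0.0, -155.0]
contact_force: [0.5, -0.3, -0.3]
gripper_width: 0.0876
gripper_force: 0.0
time_s: 8.02
tcp_pos: [0.5133, 0.2788, -0.016]
eef_rot: [-180.0, -0.0, -155.0]
contact_force: [-0.2, 0.6, 0.4]
gripper_width: 0.0877
gripper_force: 0.0
time_s: 8.28
tcp_pos: [0.5133, 0.2787, -0.0207]
eef_rot: [-180.0, -0.0, -155.0]
contact_force: [-0.5, -0.5, 0.4]
gripper_width: 0.0874
gripper_force: 0.0
```

```bash
python3 -m crank '[{"xyz":[0,0,0],"delta_rot":[0,0,0],"claw":0.4},{"xyz":[0,0,0],"delta_rot":[0,0,0],"claw":0.45},{"xyz":[0,0,0],"delta_rot":[0,0,0],"claw":0.5},{"xyz":[0,0,0],"delta_rot":[0,0,0],"claw":0.55},{"xyz":[0,0,0],"delta_rot":[0,0,0],"claw":0.7},{"xyz":[0,0,0],"delta_rot":[0,0,0],"claw":0.9},{"xyz":[0,0,0],"delta_rot":[0,0,0],"claw":0.9},{"xyz":[0,0,0],"delta_rot":[0,0,0],"claw":0.9}]' 50
```

```text
time_s: 9.28
tcp_pos: [0.5134, 0.2788, -0.0205]
eef_rot: [180.0, 0.0, -155.0]
contact_force: [-0.1, 0.7, 0.5]
gripper_width: 0.042
gripper_force: 50.0
```

The ring is gripped at 50 N, with the bar about 49 mm behind the nominal TCP. Next I'll lift it and carry it above the hook.

```bash
python3 -c "
from h import *
plan([.6009,-.0529,.125],-83.2)"
python3 -m crank '[{"xyz":[0,0,-1],"delta_rot":[0,0,0],"claw":0.9},{"xyz":[0,0,-2.5],"delta_rot":[0,0,0],"claw":0.9},{"xyz":[0,0,-4],"delta_rot":[0,0,0],"claw":0.9},{"xyz":[0,0,-4.85],"delta_rot":[0,0,0],"claw":0.9},{"xyz":[0,0,-4.85],"delta_rot":[0,0,0],"claw":0.9}]'
```

```text
shift [  2.03  -11.253  -4.85 ] rot [-0.000e+00  1.000e-02 -7.179e+01]
time_s: 9.9
tcp_pos: [0.5144, 0.2797, 0.1273]
eef_rot: [179.9, 0.2, -155.0]
contact_force: [-0.5, 0.1, -0.1]
gripper_width: 0.042
gripper_force: 50.0
```

```bash
python3 -m crank '[{"xyz":[2.03,-11.25,0],"delta_rot":[0,0,-71.8],"claw":0.9},{"xyz":[2.03,-11.25,0],"delta_rot":[0,0,-71.8],"claw":0.9},{"xyz":[2.03,-11.25,0],"delta_rot":[0,0,-71.8],"claw":0.9},{"xyz":[2.03,-11.25,0],"delta_rot":[0,0,-71.8],"claw":0.9},{"xyz":[2.03,-11.25,0],"delta_rot":[0,0,-71.8],"claw":0.9},{"xyz":[2.03,-11.25,0],"delta_rot":[0,0,-71.8],"claw":0.9},{"xyz":[2.03,-11.25,0],"delta_rot":[0,0,-71.8],"claw":0.9},{"xyz":[2.03,-11.25,0],"delta_rot":[0,0,-71.8],"claw":0.9},{"xyz":[2.03,-11.25,0],"delta_rot":[0,0,-71.8],"claw":0.9},{"xyz":[2.03,-11.25,0],"delta_rot":[0,0,-71.8],"claw":0.9}]'
python3 - <<'E'
from h import *
import pickle
c=snap("wrist","pics/w5full.png"); pickle.dump(c,open("w5.pkl","wb"))
cv2.imwrite("pics/w5.png",cv2.resize(c["img"][40:250,220:420],None,fx=2.8,fy=2.8,interpolation=cv2.INTER_CUBIC))
E
```

```text
time_s: 11.15
tcp_pos: [0.6007, -0.0521, 0.1248]
eef_rot: [180.0, 0.0, -83.3]
contact_force: [-0.4, -0.1, -0.0]
gripper_width: 0.0422
gripper_force: 50.0
```

View pics/w5.png

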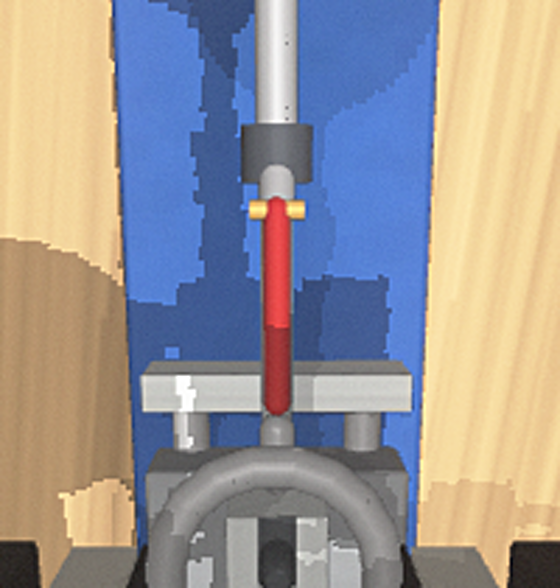

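The ring's end arc in hand has its outer edge at crop (277,447) and its inner edge at (277,487), centred on the hook axis. The hinge is at crop (277,209), the gate tip at (278,413), and the pin at about (276,565). Now I'll work out the offset from ring to hook.

```bash
python3 - <<'E'
from h import *
import pickle
c=pickle.load(open("w5.pkl","rb"))
C=lambda u,v:(220+(u+.5)/2.8-.5,40+(v+.5)/2.8-.5)
tcp=np.array([.6007,-.0521,.1248])
# ring plane height from known 44 mm width at crop row 575 (outer 147..407)
for v,a,b in((570,148,406),(560,149,405)):
  for z in(.165,.170,.174,.178): print(v,z,np.linalg.norm(onz(c,*C(a,v),z)-onz(c,*C(b,v),z)).round(4))
im=c["img"];b,g,rr=[im[...,i].astype(int) for i in range(3)]
m=((rr>100)&(g<70)&(b<70)); m[:,360:]=0;m[:,:290]=0;m[:95]=0;m[200:]=0
v,u=np.nonzero(m);p=np.polyfit(v,u,1);print(v.min(),v.max(),p)
hin=onz(c,*C(277,209),.103);tip=onz(c,*C(278,413),.106)
d=onz(c,np.polyval(p,180),180,.104)-onz(c,np.polyval(p,118),118,.104);print("yaw gate",np.degrees(np.arctan2(d[1],d[0])))
pin=onz(c,*C(276,548),.104);print("hinge",hin,"tip",tip,"pin",pin)
d=tip-hin;print(np.linalg.norm(d[:2]),np.degrees(np.arctan2(d[1],d[0])))
for z in(.170,.174,.178):
  o=onz(c,*C(277,447),z);i=onz(c,*C(277,487),z);e=(o+i)/2
  P=np.array([np.cos(np.radians(96.8)),np.sin(np.radians(96.8)),0])
  for n,oo in(("hinge",hin+.054*P),("tip",tip+.0065*P),("w1",np.array([.6027,-.0683,0]))):
    print(z,n,"end in hook mm",((e-oo)@P*1e3).round(1),((e-oo)@[-P[1],P[0],0]*1e3).round(1),"bar",np.linalg.norm(o-i).round(4))
E
```

```text
570 0.165 0.0467
570 0.17 0.0451
570 0.174 0.0439
570 0.178 0.0427
560 0.165 0.0462
560 0.17 0.0446
560 0.174 0.0434
560 0.178 0.0422
111 187 [2.36623087e-02 3.14538808e+02]
yaw gate 98.07274829064197
hinge [ 0.60944505 -0.12215403  0.103     ] tip [ 0.60368338 -0.07531936  0.106     ] pin [ 0.60000193 -0.04002292  0.104     ]
0.04718773745319781 97.01337085616208
0.17 hinge end in hook mm -12.8 -0.3 bar 0.0071
0.17 tip end in hook mm -12.4 -0.5 bar 0.0071
0.17 w1 end in hook mm -13.0 -0.6 bar 0.0071
0.174 hinge end in hook mm -14.0 -0.3 bar 0.0069
0.174 tip end in hook mm -13.7 -0.5 bar 0.0069
0.174 w1 end in hook mm -14.3 -0.6 bar 0.0069
0.178 hinge end in hook mm -15.2 -0.3 bar 0.0067
0.178 tip end in hook mm -14.9 -0.5 bar 0.0067
0.178 w1 end in hook mm -15.5 -0.6 bar 0.0067
```

```bash
python3 - <<'E'
from h import *
import pickle
a=pickle.load(open("w1.pkl","rb"));b=pickle.load(open("w5.pkl","rb"))
A=lambda u,v:(270+(u+.5)/4.1-.5,70+(v+.5)/4.1-.5)
B=lambda u,v:(220+(u+.5)/2.8-.5,40+(v+.5)/2.8-.5)
print(tri([a,b],[A(52,407),B(148,472)]),tri([a,b],[A(358,402),B(405,472)]))
for z in(.06,.065,.07,.075,.08,.085): print(z,[np.linalg.norm(onz(c,*p)-onz(c,*q)).round(4) for c,p,q in((a,(*A(52,405),z),(*A(358,402),z)),(b,(*B(148,472),z),(*B(405,472),z)))])
E
python3 -m crank '[{"xyz":[-0.03,0,0.6],"delta_rot":[0,0,0],"claw":0.9},{"xyz":[-0.03,0,1.2],"delta_rot":[0,0,0],"claw":0.9},{"xyz":[-0.03,0,1.6],"delta_rot":[0,0,0],"claw":0.9},{"xyz":[-0.03,0,1.83],"delta_rot":[0,0,0],"claw":0.9},{"xyz":[-0.03,0,1.83],"delta_rot":[0,0,0],"claw":0.9}]'
```

```text
[ 0.63899478 -0.04106927  0.05716302] [ 0.56008649 -0.04749123  0.04814492]
0.06 [np.float64(0.0778), np.float64(0.0764)]
0.065 [np.float64(0.0766), np.float64(0.075)]
0.07 [np.float64(0.0755), np.float64(0.0735)]
0.075 [np.float64(0.0743), np.float64(0.072)]
0.08 [np.float64(0.0731), np.float64(0.0705)]
0.085 [np.float64(0.072), np.float64(0.069)]
time_s: 11.82
tcp_pos: [0.6006, -0.0519, 0.0698]
eef_rot: [180.0, -0.0, -83.2]
contact_force: [0.1, 0.6, 0.1]
gripper_width: 0.0424
gripper_force: 50.0
```

```bash
python3 -m crank '[{"xyz":[-0.03,0,0.15],"delta_rot":[0,0,0],"claw":0.9},{"xyz":[-0.03,0,0.27],"delta_rot":[0,0,0],"claw":0.9},{"xyz":[-0.03,0,0.27],"delta_rot":[0,0,0],"claw":0.9}]' 60; python3 -m crank '[{"xyz":[0,0,0.05],"delta_rot":[0,0,0],"claw":0.9},{"xyz":[0,0,0.1],"delta_rot":[0,0,0],"claw":0.9},{"xyz":[0,0,0.1],"delta_rot":[0,0,0],"claw":0.9}]'; python3 -m crank '[{"xyz":[0,0,0.05],"delta_rot":[0,0,0],"claw":0.9},{"xyz":[0,0,0.1],"delta_rot":[0,0,0],"claw":0.9},{"xyz":[0,0,0.1],"delta_rot":[0,0,0],"claw":0.9}]'
```

```text
time_s: 12.2
tcp_pos: [0.6005, -0.0511, 0.0618]
eef_rot: [180.0, 0.0, -83.2]
contact_force: [0.7, 1.0, -0.1]
gripper_width: 0.0423
gripper_force: 60.0
time_s: 12.58
tcp_pos: [0.6008, -0.051, 0.0592]
eef_rot: [-180.0, -0.0, -83.2]
contact_force: [-0.2, 0.2, 2.1]
gripper_width: 0.0419
gripper_force: 60.0
time_s: 12.95
tcp_pos: [0.6007, -0.051, 0.0559]
eef_rot: [-180.0, 0.0, -83.2]
contact_force: [-0.6, 1.0, 2.2]
gripper_width: 0.0419
gripper_force: 60.0
```

```bash
for i in 1 2; do python3 -m crank '[{"xyz":[0,0,0.06],"delta_rot":[0,0,0],"claw":0.9},{"xyz":[0,0,0.12],"delta_rot":[0,0,0],"claw":0.9},{"xyz":[0,0,0.12],"delta_rot":[0,0,0],"claw":0.9}]' | egrep "tcp|contact"; done; python3 -m crank '[{"xyz":[0,0,0.03],"delta_rot":[0,0,0],"claw":0.9},{"xyz":[0,0,0.06],"delta_rot":[0,0,0],"claw":0.9},{"xyz":[0,0,0.06],"delta_rot":[0,0,0],"claw":0.9}]'
```

```text
tcp_pos: [0.6007, -0.0511, 0.0523]
contact_force: [0.1, 1.3, 2.0]
tcp_pos: [0.6007, -0.0512, 0.0487]
contact_force: [-0.3, -0.4, 3.7]
time_s: 14.08
tcp_pos: [0.6007, -0.0511, 0.0469]
eef_rot: [-180.0, -0.0, -83.2]
contact_force: [-0.3, -1.1, 4.4]
gripper_width: 0.0421
gripper_force: 60.0
```

```bash
for i in 1 2; do python3 -m crank '[{"xyz":[0,0,0.025],"delta_rot":[0,0,0],"claw":0.9},{"xyz":[0,0,0.025],"delta_rot":[0,0,0],"claw":0.9}]' | egrep "tcp|contact"; done; python3 -c "
from h import *
import pickle
c=snap('wrist','pics/w6full.png'); pickle.dump(c,open('w6.pkl','wb'));print(r.get_state()['contact_force'])
o=np.array([.6027,-.0683,0]);P=np.array([np.cos(np.radians(96.8)),np.sin(np.radians(96.8)),0])
for x in (-17,-13,-9.5): print(x,proj(c,o+P*x/1e3+[0,0,.0945]))
im=c['img']; u0=int(proj(c,o+P*-.013+[0,0,.0945])[0])
for v in range(150,215,1): print(v,im[v,u0-14].tolist(),im[v,u0].tolist())
"
```

```text
tcp_pos: [0.6007, -0.051, 0.0462]
contact_force: [0.9, -0.8, 4.4]
tcp_pos: [0.6006, -0.051, 0.0454]
contact_force: [0.3, -1.4, 4.2]
[ 0.63341725 -0.87140665  5.21704099]
-17 [320.19105961 198.50619715]
-13 [320.17826248 206.85803678]
-9.5 [320.16721726 214.06651594]
150 [221, 133, 85] [74, 71, 226]
151 [211, 127, 80] [73, 71, 225]
152 [220, 134, 85] [69, 68, 224]
153 [230, 138, 89] [75, 71, 227]
154 [148, 92, 62] [76, 75, 226]
155 [145, 90, 60] [74, 70, 226]
156 [147, 93, 63] [68, 67, 224]
157 [148, 93, 63] [70, 68, 225]
158 [151, 95, 64] [72, 70, 226]
159 [145, 89, 60] [68, 68, 224]
160 [148, 93, 64] [73, 71, 226]
161 [146, 90, 61] [72, 69, 226]
162 [147, 90, 61] [73, 73, 226]
163 [147, 90, 62] [71, 70, 225]
164 [148, 90, 63] [71, 68, 225]
165 [147, 90, 61] [72, 71, 226]
166 [150, 91, 63] [73, 70, 226]
167 [148, 92, 63] [70, 71, 225]
168 [146, 86, 59] [72, 70, 225]
169 [146, 89, 57] [76, 71, 226]
170 [150, 91, 63] [69, 68, 225]
171 [146, 87, 60] [67, 68, 223]
172 [146, 89, 59] [69, 68, 225]
173 [150, 93, 65] [67, 64, 223]
174 [146, 88, 62] [72, 72, 225]
175 [148, 92, 61] [71, 70, 22
[... 635 characters left out ...]
 123, 122] [73, 76, 236]
196 [107, 109, 110] [53, 49, 153]
197 [189, 193, 191] [52, 52, 149]
198 [203, 207, 206] [51, 48, 156]
199 [205, 209, 209] [48, 46, 136]
200 [212, 215, 217] [109, 109, 104]
201 [106, 105, 105] [156, 157, 157]
202 [119, 118, 121] [182, 182, 183]
203 [136, 136, 137] [141, 142, 143]
204 [140, 142, 142] [143, 145, 147]
205 [144, 146, 147] [149, 149, 151]
206 [143, 145, 147] [175, 176, 178]
207 [165, 166, 169] [186, 185, 187]
208 [177, 177, 180] [185, 186, 189]
209 [184, 185, 188] [165, 165, 168]
210 [172, 173, 175] [154, 156, 156]
211 [159, 160, 161] [144, 142, 147]
212 [151, 151, 153] [140, 141, 142]
213 [141, 144, 144] [131, 130, 131]
214 [136, 137, 138] [107, 107, 109]
```

```bash
python3 -m crank '[{"xyz":[0,0,0.02],"delta_rot":[0,0,0],"claw":0.9},{"xyz":[0,0,0.02],"delta_rot":[0,0,0],"claw":0.9}]' | egrep "tcp|contact";  python3 -m crank '[{"xyz":[-0.04,0,0],"delta_rot":[0,0,0],"claw":0.9},{"xyz":[-0.08,0,0],"delta_rot":[0,0,0],"claw":0.9}]' | egrep "tcp|contact"
```

```text
tcp_pos: [0.6006, -0.0511, 0.0448]
contact_force: [-0.5, -1.7, 5.0]
tcp_pos: [0.6003, -0.0486, 0.0448]
contact_force: [-0.0, -0.5, 4.2]
```

```bash
for i in 1 2 3; do python3 -m crank '[{"xyz":[-0.05,0,0],"delta_rot":[0,0,0],"claw":0.9},{"xyz":[-0.1,0,0],"delta_rot":[0,0,0],"claw":0.9}]' | egrep "tcp|contact"; done
```

```text
tcp_pos: [0.5999, -0.0455, 0.0448]
contact_force: [-0.1, 0.3, 3.6]
tcp_pos: [0.5995, -0.0422, 0.0446]
contact_force: [-0.9, 4.1, 1.8]
tcp_pos: [0.5987, -0.0398, 0.0443]
contact_force: [-0.1, -0.3, -0.1]
```

```bash
python3 -m crank '[{"xyz":[-0.1,0,0.03],"delta_rot":[0,0,0],"claw":0.9},{"xyz":[-0.1,0,0.08],"delta_rot":[0,0,0],"claw":0.9},{"xyz":[-0.1,0,0.11],"delta_rot":[0,0,0],"claw":0.9},{"xyz":[-0.1,0,0.11],"delta_rot":[0,0,0],"claw":0.9}]'
python3 - <<'E'
from h import *
import pickle
c=snap('wrist'); pickle.dump(c,open('w7.pkl','wb'))
t=snap('top'); s=snap('scene')
a=cv2.resize(c['img'][90:240,245:395],None,fx=3.9,fy=3.9,interpolation=cv2.INTER_CUBIC)
cv2.imwrite('pics/w7.png',a)
im=c['img'];b,g,rr=[im[...,i].astype(int) for i in range(3)]
m=((rr>120)&(g<85)&(b<85)); m[:,360:]=0;m[:,:290]=0
v,u=np.nonzero(m);print(v.min(),v.max(),u[v>v.max()-4].mean())
o=np.array([.6027,-.0683,0]);P=np.array([np.cos(np.radians(96.8)),np.sin(np.radians(96.8)),0])
print([proj(c,o+P*x/1e3+[0,0,z]) for x,z in((-7,.106),(-6,.104),(2,.09),(-14,.095))])
E
```

```text
time_s: 16.38
tcp_pos: [0.5988, -0.0368, 0.0414]
eef_rot: [180.0, -0.0, -83.2]
contact_force: [-0.2, 0.4, -0.5]
gripper_width: 0.0417
gripper_force: 60.0
69 199 319.3414634146341
[array([320.3082369 , 198.44424498]), array([320.261653  , 199.47863491]), array([319.97137072, 207.92946815]), array([320.10806379, 176.18621809])]
```

The gate pressed down at about 5 N, then the load dropped to zero at x ≈ -2 mm. The gate tip is back at row 199, where a shut gate should appear, so the ring is through. I'll release it and lift.

```bash
python3 -m crank '[{"xyz":[0,0,0.02],"delta_rot":[0,0,0],"claw":0.48},{"xyz":[0,0,0.02],"delta_rot":[0,0,0],"claw":0.42},{"xyz":[0,0,0.02],"delta_rot":[0,0,0],"claw":0.3},{"xyz":[0,0,0.02],"delta_rot":[0,0,0],"claw":0.1},{"xyz":[0,0,0.02],"delta_rot":[0,0,0],"claw":0},{"xyz":[0,0,0.02],"delta_rot":[0,0,0],"claw":0},{"xyz":[0,0,-0.5],"delta_rot":[0,0,0],"claw":0},{"xyz":[0,0,-1.5],"delta_rot":[0,0,0],"claw":0},{"xyz":[0,0,-2.5],"delta_rot":[0,0,0],"claw":0},{"xyz":[0,0,-2.8],"delta_rot":[0,0,0],"claw":0},{"xyz":[0,0,-2.8],"delta_rot":[0,0,0],"claw":0}]' 40
python3 - <<'E'
from h import *
import pickle
c=snap('wrist'); pickle.dump(c,open('w8.pkl','wb'))
cv2.imwrite('pics/w8.png',cv2.resize(c['img'][60:270,250:390],None,fx=2.8,fy=2.8,interpolation=cv2.INTER_CUBIC))
o=np.array([.6027,-.0683,0]);P=np.array([np.cos(np.radians(96.8)),np.sin(np.radians(96.8)),0])
for n,x,z in(("ringA",2,.09),("ringB",69,.09),("griptop",104,.13),("gripc",104,.115)): print(n,proj(c,o+P*x/1e3+[0,0,z]))
plan(o+P*.104+[0,0,.0665],-83.2)
im=c['img'];b,g,rr=[im[...,i].astype(int) for i in range(3)]
m=(rr>120)&(g>90)&(b<70);m[:,:290]=0;m[:,350:]=0;m[:190]=0
v,u=np.nonzero(m);print("band",len(v),u.min(),u.max(),v.min(),v.max())
E
```

```text
time_s: 17.9
tcp_pos: [0.5993, -0.0367, 0.1266]
eef_rot: [-179.9, 0.0, -83.2]
contact_force: [-0.3, -0.3, -0.8]
gripper_width: 0.0878
gripper_force: 0.0
ringA [319.80542518 172.70655183]
ringB [319.70710141 257.88100615]
griptop [319.94688771 330.59757264]
gripc [319.82877515 316.96210011]
shift [-2.405 -0.01   1.968] rot [-0.    0.02  0.  ]
band 41 303 336 313 319
```

```bash
python3 - <<'E'
from h import *
import pickle
c=pickle.load(open("w1.pkl","rb"));o=np.array([.6027,-.0683,0]);P=np.array([np.cos(np.radians(96.8)),np.sin(np.radians(96.8)),0])
im=c["img"]
for x,z in((97,.13),(111,.13),(97,.12)): print(x,z,proj(c,o+P*x/1e3+[0,0,z]))
for v in range(222,266,2): 
    row=im[v,290:356].max(1); k=np.nonzero(row<45)[0]; print(v,im[v,322].tolist(),(k.min()+290,k.max()+290) if len(k) else None)
c=pickle.load(open("w8.pkl","rb"));im=c["img"]
print("axis",[(v,int(im[v,320].mean())) for v in range(150,262,3)])
print("cross",[(u,int(im[212,u].mean())) for u in range(270,372,3)])
for x,y in((2,0),(35,22),(35,-22),(69,0)): print(proj(c,o+P*x/1e3+np.array([-P[1],P[0],0])*y/1e3+[0,0,.09]))
E
```

```text
97 0.13 [322.97078524 263.93575477]
111 0.13 [323.41568508 277.94326705]
97 0.12 [322.7966668 258.9290108]
222 [228, 232, 231] None
224 [229, 231, 232] None
226 [229, 232, 232] None
228 [245, 246, 247] None
230 [243, 245, 245] None
232 [221, 226, 224] None
234 [62, 63, 65] None
236 [33, 35, 36] (np.int64(312), np.int64(331))
238 [35, 35, 38] (np.int64(312), np.int64(332))
240 [39, 43, 44] (np.int64(312), np.int64(332))
242 [39, 42, 44] (np.int64(311), np.int64(332))
244 [38, 39, 42] (np.int64(311), np.int64(332))
246 [27, 31, 34] (np.int64(311), np.int64(333))
248 [31, 30, 33] (np.int64(311), np.int64(333))
250 [30, 32, 34] (np.int64(311), np.int64(333))
252 [35, 34, 38] (np.int64(311), np.int64(334))
254 [38, 39, 42] (np.int64(311), np.int64(334))
256 [33, 36, 40] (np.int64(311), np.int64(334))
258 [31, 29, 26] (np.int64(311), np.int64(333))
260 [46, 93, 117] None
262 [31, 45, 54] (np.int64(326), np.int64(331))
264 [28, 31, 32] (np.int64(311), np.int64(334))
axis [(150, 121), (153, 122), (156, 122), (159, 121), (162, 117), (165, 131), (168, 197), (171, 155), (174, 151), (177, 134), (180, 133), (183, 134), (186, 116), (189, 176), (192, 133), (195, 108), (198, 109), (201, 111), (204, 96), (207, 107), (210, 110), (213, 53), (216, 59), (219, 66), (222, 104), (225, 107), (228, 100), (231, 151), (234, 154), (237, 182), (240, 187), (243, 137), (246, 234), (249, 205), (252, 91), (255, 161), (258, 181), (261, 238)]
cross [(270, 78), (273, 101), (276, 128), (279, 125), (282, 130), (285, 120), (288, 126), (291, 129), (294, 227), (297, 161), (300, 98), (303, 251), (306, 243), (309, 247), (312, 171), (315, 78), (318, 77), (321, 82), (324, 107), (327, 255), (330, 182), (333, 178), (336, 189), (339, 104), (342, 146), (345, 128), (348, 103), (351, 125), (354, 123), (357, 125), (360, 123), (363, 124), (366, 98), (369, 116)]
[319.80542518 172.70655183]
[349.238037  216.2621961]
[290.28366048 216.27621329]
[319.70710141 257.88100615]
```

```bash
python3 -m crank '[{"xyz":[-1.2,0,0],"delta_rot":[0,0,0],"claw":0},{"xyz":[-2.4,-0.01,0],"delta_rot":[0,0,0],"claw":0},{"xyz":[-2.4,-0.01,0.5],"delta_rot":[0,0,0],"claw":0},{"xyz":[-2.4,-0.01,1.2],"delta_rot":[0,0,0],"claw":0},{"xyz":[-2.4,-0.01,1.8],"delta_rot":[0,0,0],"claw":0.3},{"xyz":[-2.4,-0.01,1.97],"delta_rot":[0,0,0],"claw":0.5},{"xyz":[-2.4,-0.01,1.97],"delta_rot":[0,0,0],"claw":0.6},{"xyz":[-2.4,-0.01,1.97],"delta_rot":[0,0,0],"claw":0.65},{"xyz":[-2.4,-0.01,1.97],"delta_rot":[0,0,0],"claw":0.75},{"xyz":[-2.4,-0.01,1.97],"delta_rot":[0,0,0],"claw":1},{"xyz":[-2.4,-0.01,1.97],"delta_rot":[0,0,0],"claw":1},{"xyz":[-2.4,-0.01,1.97],"delta_rot":[0,0,0],"claw":1}]' 50
```

```text
time_s: 19.45
tcp_pos: [0.5893, 0.0345, 0.0665]
eef_rot: [179.9, -0.0, -83.2]
contact_force: [-4.9, 0.6, 4.4]
gripper_width: 0.0234
gripper_force: 50.0
```

```bash
python3 -m crank '[{"xyz":[-0.1,0,0],"delta_rot":[0,0,0],"claw":1},{"xyz":[-0.2,0,0],"delta_rot":[0,0,0],"claw":1},{"xyz":[-0.3,0,0],"delta_rot":[0,0,0],"claw":1},{"xyz":[-0.4,0,0],"delta_rot":[0,0,0],"claw":1},{"xyz":[-0.5,0,0],"delta_rot":[0,0,0],"claw":1},{"xyz":[-0.6,0,0],"delta_rot":[0,0,0],"claw":1},{"xyz":[-0.7,0,0],"delta_rot":[0,0,0],"claw":1},{"xyz":[-0.8,0,0],"delta_rot":[0,0,0],"claw":1},{"xyz":[-0.85,0,0],"delta_rot":[0,0,0],"claw":1}]'
for i in 1 2; do python3 -m crank '[{"xyz":[-0.02,0,0],"delta_rot":[0,0,0],"claw":1},{"xyz":[-0.04,0,0],"delta_rot":[0,0,0],"claw":1}]' | egrep "tcp|cont"; done
```

```text
time_s: 20.58
tcp_pos: [0.5865, 0.0577, 0.0665]
eef_rot: [179.8, -0.2, -83.2]
contact_force: [-1.3, -10.1, 4.1]
gripper_width: 0.0237
gripper_force: 50.0
tcp_pos: [0.5863, 0.0588, 0.0666]
contact_force: [-2.2, -9.5, 2.7]
tcp_pos: [0.5862, 0.0599, 0.0665]
contact_force: [-1.3, -11.8, 2.1]
```

```bash
for i in 1 2 3 4; do python3 -m crank '[{"xyz":[-0.017,0,0],"delta_rot":[0,0,0],"claw":1},{"xyz":[-0.033,0,0],"delta_rot":[0,0,0],"claw":1}]' | egrep "tcp|cont"; done
```

```text
tcp_pos: [0.5861, 0.0607, 0.0665]
contact_force: [-0.3, -11.1, 2.3]
tcp_pos: [0.586, 0.0615, 0.0665]
contact_force: [-1.1, -12.8, 1.9]
tcp_pos: [0.5859, 0.0622, 0.0666]
contact_force: [-0.5, -14.9, 2.2]
tcp_pos: [0.5858, 0.0629, 0.0665]
contact_force: [-0.1, -17.0, 2.2]
```

```bash
for i in 1 2; do python3 -m crank '[{"xyz":[-0.017,0,0],"delta_rot":[0,0,0],"claw":1},{"xyz":[-0.033,0,0],"delta_rot":[0,0,0],"claw":1}]' | egrep "tcp|cont"; done
```

```text
tcp_pos: [0.5857, 0.0636, 0.0665]
contact_force: [1.4, -18.1, 1.7]
tcp_pos: [0.5856, 0.0642, 0.0665]
contact_force: [2.4, -20.1, 1.9]
```

```bash
cat >> h.py <<'E'
def dial():
    for n in("top","scene"):
        c=snap(n); im=c["img"]; b,g,rr=[im[...,i].astype(int) for i in range(3)]
        P=np.array([np.cos(np.radians(96.8)),np.sin(np.radians(96.8)),0]); N=np.array([-P[1],P[0],0])
        ctr=np.array([.6027,-.0683,.0])-.145*P
        z=.125
        q=proj(c,ctr+[0,0,z]).astype(int); w=26
        sub=np.zeros(im.shape[:2],bool); sub[q[1]-w:q[1]+w,q[0]-w:q[0]+w]=1
        red=sub&(rr-np.maximum(g,b)>40); wh=sub&(im.min(2)>110); gr=sub&(g-np.maximum(rr,b)>25)
        def pts(m): v,u=np.nonzero(m); X=np.array([onz(c,a,bb,z) for a,bb in zip(u,v)]).reshape(-1,3); return X
        W=pts(wh|red|gr); cc,_=cv2.minEnclosingCircle((W[:,:2]*1000).astype(np.float32)); cc=np.array([*cc,0])/1e3
        for nm,m in(("red",red),("green",gr)):
            X=pts(m)-cc
            if not len(X): continue
            X=X[np.hypot(X[:,0],X[:,1])>.004]
            a=-np.degrees(np.arctan2(X@-N,X@-P)); # clockwise from -P seen from above
            mu=np.degrees(np.angle(np.mean(np.exp(1j*np.radians(a))*np.hypot(X[:,0],X[:,1]))))
            print(n,nm,len(X),"cw angle",mu.round(1),"->N",(mu/np.degrees(.27)).round(2))
E
python3 -c "
from h import *
dial()"
```

```text
top red 9 cw angle 90.7 ->N 5.86
top green 46 cw angle 69.7 ->N 4.51
scene red 7 cw angle 92.9 ->N 6.0
scene green 32 cw angle 63.6 ->N 4.11
```

```bash
for i in 1 2 3; do python3 -m crank '[{"xyz":[0.035,0,0],"delta_rot":[0,0,0],"claw":1},{"xyz":[0.035,0,0],"delta_rot":[0,0,0],"claw":1}]' | egrep "time|tcp|cont"; done
python3 -c "
from h import *
dial()"
```

```text
time_s: 22.92
tcp_pos: [0.5856, 0.0643, 0.0665]
contact_force: [-0.6, -11.9, 2.9]
time_s: 23.18
tcp_pos: [0.5856, 0.0643, 0.0665]
contact_force: [-2.5, -8.1, 2.1]
time_s: 23.42
tcp_pos: [0.5857, 0.0643, 0.0665]
contact_force: [-4.9, -2.4, 4.4]
top red 10 cw angle 122.5 ->N 7.92
top green 46 cw angle 93.9 ->N 6.07
scene red 10 cw angle 89.1 ->N 5.76
scene green 32 cw angle 63.6 ->N 4.11
```

```bash
for i in 1 2; do python3 -m crank '[{"xyz":[0.03,0,0],"delta_rot":[0,0,0],"claw":1},{"xyz":[0.03,0,0],"delta_rot":[0,0,0],"claw":1}]' | egrep "tcp|cont"; done
python3 -c "
from h import *
dial()"
```

```text
tcp_pos: [0.5858, 0.064, 0.0665]
contact_force: [-4.9, -0.2, 4.7]
tcp_pos: [0.5858, 0.0634, 0.0665]
contact_force: [-5.8, 1.5, 4.4]
top red 7 cw angle 76.6 ->N 4.95
top green 41 cw angle 72.0 ->N 4.66
scene red 9 cw angle 59.1 ->N 3.82
scene green 28 cw angle 61.5 ->N 3.98
```

```bash
python3 -m crank '[{"xyz":[0,0,0],"delta_rot":[0,0,0],"claw":0.7},{"xyz":[0,0,0],"delta_rot":[0,0,0],"claw":0.6},{"xyz":[0,0,0],"delta_rot":[0,0,0],"claw":0.3},{"xyz":[0,0,0],"delta_rot":[0,0,0],"claw":0},{"xyz":[0,0,0],"delta_rot":[0,0,0],"claw":0},{"xyz":[0,0,0],"delta_rot":[0,0,0],"claw":0},{"xyz":[0,0,-1],"delta_rot":[0,0,0],"claw":0},{"xyz":[0,0,-2.5],"delta_rot":[0,0,0],"claw":0},{"xyz":[0,0,-3.8],"delta_rot":[0,0,0],"claw":0},{"xyz":[2,0,-3.8],"delta_rot":[0,0,0],"claw":0},{"xyz":[3.8,0,-3.8],"delta_rot":[0,0,0],"claw":0},{"xyz":[5,0,-3.8],"delta_rot":[0,0,0],"claw":0},{"xyz":[5,0,-3.8],"delta_rot":[0,0,0],"claw":0},{"xyz":[5,0,-3.8],"delta_rot":[0,0,0],"claw":0}]'
python3 - <<'E'
from h import *
import pickle
dial()
c=snap("wrist");pickle.dump(c,open("w9.pkl","wb"))
cv2.imwrite("pics/w9.png",cv2.resize(c["img"][0:270,220:420],None,fx=2.2,fy=2.2,interpolation=cv2.INTER_CUBIC))
E
```

```text
time_s: 25.88
tcp_pos: [0.6049, -0.0855, 0.1803]
eef_rot: [180.0, 0.0, -83.2]
contact_force: [0.4, 0.6, 0.3]
gripper_width: 0.0879
gripper_force: 0.0
top red 7 cw angle 154.3 ->N 9.97
top green 42 cw angle 139.0 ->N 8.98
scene red 10 cw angle 63.1 ->N 4.08
scene green 28 cw angle 61.5 ->N 3.98
```

View pics/w9.png

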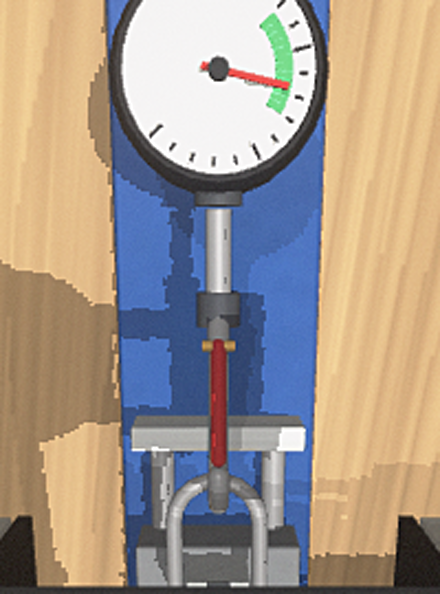

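```bash
python3 - <<'E'
from h import *
import pickle
c=pickle.load(open("w9.pkl","rb"))
o=np.array([.6027,-.0683,0]);P=np.array([np.cos(np.radians(96.8)),np.sin(np.radians(96.8)),0])
for n,x,z in(("gate tip",-7,.106),("ring outer",2.5,.09),("ring inner",9.5,.09),("ring at entry",-14,.0945),("bend end",18.3,.09)):
    u,v=proj(c,o+P*(x+2)/1e3+[0,0,z]); print(n,((u-220)*2.2).round(),(v*2.2).round())
E
```

```text
gate tip 219.0 465.0
ring outer 218.0 475.0
ring inner 218.0 491.0
ring at entry 219.0 440.0
bend end 218.0 510.0
```

The dial pointer runs from (218,68) to (290,87), about 105° or 6.8 N, inside the green sector. The gate tip is at row 465, the ring's end arc at about 475 and the bend's end at 510. These match the predicted positions for a shut gate and a seated ring.

```bash
python3 -c "
from plant import job
print(job.close_job())"
```

```text
the job is handed in; nothing more can be done
None
```

I handed the job in with the ring seated in the snap hook behind the shut gate and its other end over the pin; the gauge reads about 6.8 N, which is in the green but above the 5 N asked, the robot is clear of everything, and the hand-in gave no verdict.

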